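# Pour the areca nuts into the pedal bin

## Robot

A 6-joint arm with a two-finger parallel gripper is mounted at the origin on the work surface. World frame = base frame: x ahead of the robot, y to its left, z up, the work surface at z = 0. Lengths are in m, angles in degrees, forces in N, time in s.
With the tool pointing down it reaches from about 0.3 to 0.75 m from the base axis. Payload 8.5 kg.
Tool frame: the origin (TCP) lies at the very end of the fingers, on their centre line; the grasp point (between the pads) lies 19 mm behind it (env.tcp_to_grasp is the distance from the TCP to the grasp point, in m); z points along the fingers, y is the line along which they close (so a half turn about z gives the same grasp; the last joint's range is limited). The gripper opens to 85 mm and grips with 20 to 120 N. Pads are 22 mm wide; open, the fingers measure 114 mm over their backs; the gripper's body (76 mm by 85 mm) begins 54 mm behind the grasp point. The pads swing forward as they close: fully open they stand 13 mm farther back than shut.
Start: joints at [51.434, 21.807, 74.336, -0, 83.858, -12.336], TCP at [0.243, 0.493, 0.231] pointing down, gripper open.
Joint ranges: [-178.18, 178.18], [-50.72, 133.34], [12.68, 142.11], [-81.47, 261.47], [9.98, 163.14], [-165.26, 165.26]. Speed limits (degrees/s): [136.94, 136.94, 180, 180, 180, 180].

## Interface

Orientations are given as a 3x3 rotation matrix whose columns are the frame's x, y, z axes.
In Python, from rig import status, get_image, env gives the robot as it stands.
- The arm moves only by the shell command python3 -m handwheel 'ROWS' [FORCE]. ROWS is text: rows parted by semicolons, each of 7 numbers parted by spaces: the shift along the world's x, y, z in cm, then the turn, a rotation vector about the world's x, y, z in degrees, then the opening, from 0 (shut) to 1 (fully open). In form: dx dy dz wx wy wz gripper; .... A call has 1 to 8 rows; each row is the pose to reach, as a shift and turn from the pose commanded when the call began; what a row does not reach only later rows make up. A row lasts 1/12 s, in which the tool goes at most 41.7 mm and 7.16 degrees, less where a joint would pass 70% of its speed; a pose out of reach is approached as far as the arm can. A call with a gripper value outside its range is refused whole. The fingers move at their own pace and stop on an object; FORCE is the grip in N (left out, the last holds). Time passes only in rows, so rows that repeat a pose let the fingers close. It gives the time, the measured TCP pose, the force, the opening and the grip force at its end, in the units of the state.
- status.observe(): the state, without advancing time (a new reading comes with each control period).
- get_image(name): name is "side" or "top" or "wrist"; returns a dict with "color" (480x640x3 uint8, red, green, blue), "vertical_fov" (degrees; the focal length in pixels is half the picture's height over the tangent of half this angle, whatever the lens; pixels are square), "cx", "cy" (the principal point, pixels), "xyz" and "orientation" of the camera in the world. Camera axes: x right, y down, z forward; pixel columns grow to the right and rows downward; lengths in m; the calibration is good to about 2 mm. A picture is of the moment at which its call begins. There is no depth.
- env.close_job(): hands the job in; it is judged then, once.
The state is a dict: "time_s": time; "q": joint angles; "qvel": joint speeds; "joint_efforts": joint torques, N m; "position": TCP position; "tool_rot": TCP orientation; "ft_force": force on the tool from outside, world axes, zero at the start; "wrist_torque": the same for the moment, N m; "grip_width": finger opening in m; "gripper_force": force on a finger pad.
Only numpy, scipy, OpenCV 4.12 (cv2) and the standard library are available. Lean on these libraries where they do the work, as an engineer would, in place of code of your own. Each camera call takes 0.05 s, during which the arm holds its last target. There are 200 camera calls.

## Task

Press the green bin's pedal down to its stop, without ramming it, so that the lid tips over and stays open. Then pick up the steel tumbler, pour all six nuts from it into the bin, and stand the empty tumbler upright back on the round board. Leave the lid open and do not disturb the other things on the platform.

Things in the scene. Friction and masses are not known exactly. Their poses are not given: they have to be found in the camera images.
- bin: Green plastic open-topped storage bin fixed to the platform, 160 (x) x 170 (y) x 150 mm high, walls 5 mm, with a steel pedal on its front. Origin: centre of its underside; z up; -x is the front (pedal side), +x the back, where the lid is hinged. Its yaw varies by up to 0.3 rad.
- bin_mouth (a point): Centre of the bin's open mouth, at rim height, 150 mm above the platform (under the closed lid).
- pedal: Steel pedal of the bin: a plate 86 mm long (x), 70 mm wide, 8 mm thick, level when up. Origin: on its hinge at the middle of the bin's front face, 60 mm above the platform; -x runs out along the plate, which spans 4 to 90 mm from the hinge. Spring-returned and linked to the lid (3.8 rad of lid per rad of pedal); it turns 0.5 rad down to a hard stop.
- pedal_pad (a point): Where to press: on the pedal's top face, 68 mm out from the hinge; 64 mm above the platform when up, sinking about 33 mm to the stop. It takes about 5 to 10 N to start and ever less as the lid rises. With the lid past upright, the lid's weight drops the pedal on to its stop and holds it there; let go earlier and the pedal comes up and the lid falls shut.
- lid (a joint): Angle of the bin's lid in rad: 0 shut, 1.57 upright, 1.9 fully open (leaning back, pedal on its stop). The lid is a green 168 x 174 x 6 mm panel, hinged along the bin's back rim (+x); open, it stands up to 0.32 m above the platform.
- board: Round wooden rolling board on three stubby feet, fixed, 200 mm across, flat top 28 mm above the platform. Origin: centre of its underside, at platform height. The tumbler starts on it.
- tumbler: Open steel tumbler, 100 mm high, diameter 56 mm at the base, 68 mm at the rim (straight flare; 63 mm at 55 mm height), wall 3 mm, about 0.14 kg, with the six nuts in it. Origin: centre of its underside; z along its axis to the mouth. A gripper coming straight down covers the mouth; one tilted about 45 degrees leaves one side of the mouth free.
- tumbler_rim (a point): Centre of the tumbler's mouth, 100 mm above its underside.
- nut0: Brown areca nut, roughly round, 25 mm across, about 12 g, loose in the tumbler at the start. Origin: its centre.
- nut1: Brown areca nut, roughly round, 25 mm across, about 12 g, loose in the tumbler at the start. Origin: its centre.
- nut2: Brown areca nut, roughly round, 25 mm across, about 12 g, loose in the tumbler at the start. Origin: its centre.
- nut3: Brown areca nut, roughly round, 25 mm across, about 12 g, loose in the tumbler at the start. Origin: its centre.
- nut4: Brown areca nut, roughly round, 25 mm across, about 12 g, loose in the tumbler at the start. Origin: its centre.
- nut5: Brown areca nut, roughly round, 25 mm across, about 12 g, loose in the tumbler at the start. Origin: its centre.
- mortar: Small wooden mortar, 90 mm across, 85 mm high, open top. A bystander. Origin: middle of its underside.
- dabba: Closed round steel dabba, 104 mm across, 95 mm high. A bystander. Origin: middle of its underside.
- bottle: Glass bottle with a twist cap, 66 mm across, 200 mm high. A bystander. Origin: middle of its underside.
- grater: Box-shaped steel grater, 94 x 70 mm, 210 mm high with its bow handle. A bystander. Origin: middle of its underside.
- jar: Small closed glass jar, 64 mm across, 100 mm high. A bystander. Origin: middle of its underside.

How it is judged:
By the outcome, as a careful person would: the job done as asked, in the order asked, and still so for the second after the job is handed in, with the robot touching nothing.
It also fails if it takes over 67 s, if anything falls off the work surface, if the arm or the gripper's body presses on something with over 40 N, if the wrist force passes 120 N, or if a joint passes its speed limit or range.

## Working session

There is one attempt and no reset: what is moved stays moved. The work goes in short steps, Python scripts to look and compute and a shell command to move; the robot and the scene stay as the last step left them, time stands still between calls to the robot, and variables do not carry over. Pictures are saved under pics/ and viewed, at most 10 in all, crops included, and the job is handed in when it is done.

```bash
mkdir -p pics; ls
cat > h.py <<'E'
import numpy as np, cv2
from rig import status, get_image, env
def save(n,f):
    im=get_image(n); cv2.imwrite('pics/'+f,cv2.cvtColor(im['color'],cv2.COLOR_RGB2BGR)); return im
def ray(im,u,v):
    f=240/np.tan(np.radians(im['vertical_fov'])/2)
    d=np.array(im['orientation'])@np.array([(u-im['cx'])/f,(v-im['cy'])/f,1]); return np.array(im['xyz']),d
def plane(im,u,v,z):
    o,d=ray(im,u,v); return o+d*(z-o[2])/d[2]
def proj(im,p):
    f=240/np.tan(np.radians(im['vertical_fov'])/2)
    c=np.array(im['orientation']).T@(np.array(p)-im['xyz']); return c[:2]/c[2]*f+[im['cx'],im['cy']]
E
python3 - <<'E'
from h import *
import pickle
d={n:save(n,n+'0.png') for n in ('top','side')}
pickle.dump(d,open('i0.pkl','wb'))
for n,i in d.items(): print(n,i['xyz'],i['orientation'],i['vertical_fov'],i['cx'],i['cy'])
E
```

```text
pics
top [ 0.31342774 -0.02158335  1.2414281 ] [[-0.00361874 -0.98162429  0.19078954]
 [-0.99989602  0.0062152   0.01301242]
 [-0.01395911 -0.19072261 -0.98154472]] 51.825507355317384 317.5149743382524 240.2498789213673
side [-0.07095017 -0.86754783  0.85212744] [[ 0.83086208 -0.323422    0.4528426 ]
 [-0.55647479 -0.47995959  0.67821427]
 [-0.00200327 -0.81549801 -0.57875641]] 47.098120051512396 320.19797150557883 236.67113257495166
```

View pics/top0.png

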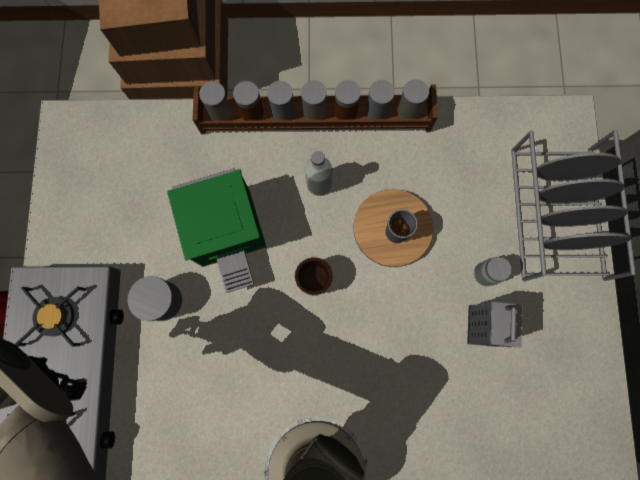

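View pics/side0.png

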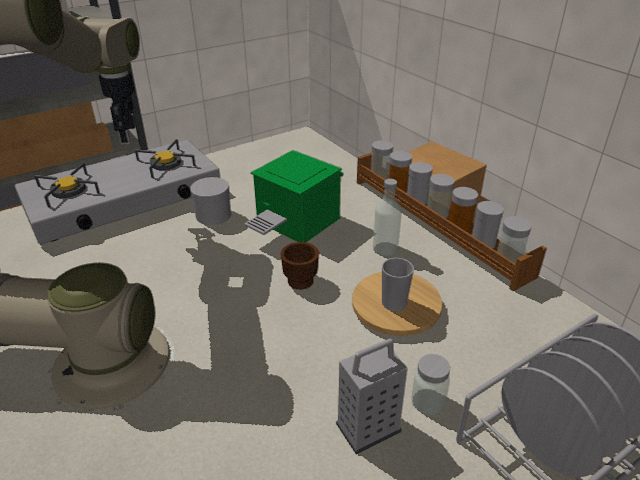

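The top view shows the bin at about (215,217), its pedal at (236,272), and the tumbler's mouth at (403,225) on the board at (394,228). The mortar is at (314,275), the dabba at (153,298) and the bottle at (319,175). The side view agrees, with the tumbler's mouth at (398,267) and the pedal at (266,222).

Run:
```python
from h import *
import pickle
d=pickle.load(open('i0.pkl','rb')); t=d['top']; s=d['side']
hsv=cv2.cvtColor(t['color'],cv2.COLOR_RGB2HSV)
m=cv2.inRange(hsv,(50,120,90),(75,255,255)); c=max(cv2.findContours(m,0,1)[0],key=cv2.contourArea)
b=cv2.boxPoints(cv2.minAreaRect(c)); print(b)
P=np.array([plane(t,*p,0.157) for p in b]); print(P.round(3), P.mean(0))
for i in range(4):
  e=P[(i+1)%4]-P[i]; print(np.linalg.norm(e), np.degrees(np.arctan2(e[1],e[0])))
for n,u,v,z in [('pad',236,272,.064),('rim',403,224,.128),('board',394,228,.028),('mortar',314,275,.085),('dabba',151,298,.095),('bottlecap',318,158,.2),('jar',498,268,.1)]: print(n,plane(t,u,v,z).round(3))
print('side rim',plane(s,398,268,.128),'ped',plane(s,266,222,.064))
```

```text
[[165.12093 191.75499]
 [238.91823 169.72594]
 [259.0287  237.09593]
 [185.23137 259.125  ]]
[[0.64  0.341 0.157]
 [0.691 0.173 0.157]
 [0.532 0.124 0.157]
 [0.483 0.288 0.157]] [0.58651711 0.23165185 0.157     ]
0.17570712786600293 -72.97560662815168
0.16628680296848591 -162.6952781050593
0.17097504981601633 106.66124428095941
0.16529432539706995 18.948230524816083
pad [0.466 0.19  0.064]
rim [ 0.567 -0.204  0.128]
board [ 0.579 -0.198  0.028]
mortar [0.455 0.002 0.085]
dabba [0.402 0.381 0.095]
bottlecap [ 0.702 -0.01   0.2  ]
jar [ 0.467 -0.424  0.1  ]
side rim [ 0.56795921 -0.20495532  0.128     ] ped [0.46644632 0.18799786 0.064     ]
```

```bash
python3 -m handwheel '20 -30.6 0 0 0 0 0;20 -30.6 0 0 0 0 0;20 -30.6 0 0 0 0 0;20 -30.6 0 0 0 0 0;20 -30.6 0 0 0 0 0;20 -30.6 0 0 0 0 0;20 -30.6 0 0 0 0 0;20 -30.6 0 0 0 0 0' 20; python3 -m handwheel '1.5 -2.5 -10 0 0 0 0;1.5 -2.5 -10 0 0 0 0;1.5 -2.5 -10 0 0 0 0;1.5 -2.5 -10 0 0 0 0;1.5 -2.5 -10 0 0 0 0;1.5 -2.5 -10 0 0 0 0'
python3 - <<'E'
from h import *
s=status.observe(); print(s['position'],s['tool_rot'],s['ft_force'],s['q'])
im=save('wrist','w1.png'); print(im['xyz'])
E
```

```text
time_s: 0.77
position: [0.426, 0.2124, 0.2312]
tool_rot: [[-0.897, 0.442, -0.0], [0.442, 0.897, -0.0], [0.0, -0.0, -1.0]]
ft_force: [1.0, 0.5, -0.7]
grip_width: 0.0001
gripper_force: 0.0
time_s: 1.27
position: [0.441, 0.1899, 0.1327]
tool_rot: [[-0.897, 0.442, 0.002], [0.442, 0.897, 0.0], [-0.002, 0.001, -1.0]]
ft_force: [1.0, 0.4, 0.1]
grip_width: 0.0001
gripper_force: 0.0
[0.44101592 0.18986718 0.13271556] [[-8.97225213e-01  4.41568005e-01  2.14795269e-03]
 [ 4.41569815e-01  8.97226789e-01  4.32368086e-04]
 [-1.73628078e-03  1.33640262e-03 -9.99997600e-01]] [0.95845986 0.44330187 0.13351435] [ 9.12523574e+00  2.08155982e+01  9.42520462e+01  5.46098288e-03
  6.48069158e+01 -5.46730229e+01]
[0.38303735 0.2170044  0.27421302]
```

View pics/w1.png

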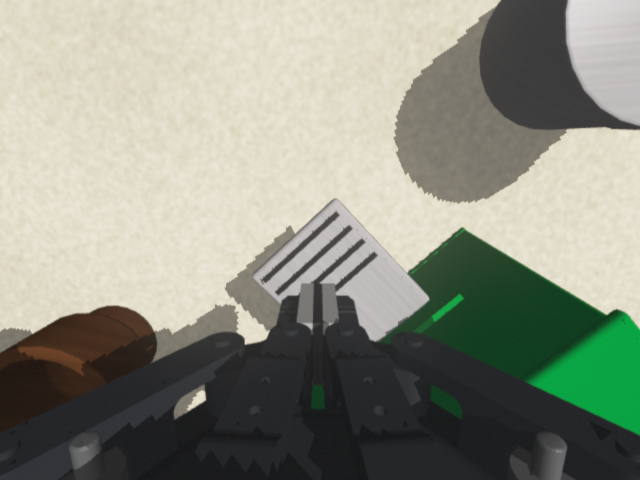

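The wrist view shows the pedal plate with its outer edge from (335,199) to (252,277) and an inner corner at (429,298). The fingertips are above the plate.

Run:
```python
from h import *
im=get_image('wrist')
a,b,c=[plane(im,*p,.064) for p in [(335,199),(252,277),(429,298)]]
print(a,b,c,np.linalg.norm(a-b),np.linalg.norm(a-c)); e=(c-a)/np.linalg.norm(c-a); print('pad',(a+b)/2+e*.022, np.degrees(np.arctan2(e[1],e[0])))
```

```text
[0.41624038 0.21195416 0.064     ] [0.43652413 0.14754519 0.064     ] [0.49566486 0.23700772 0.064     ] 0.06752736788342363 0.08328222184914606
pad [0.44736318 0.18636788 0.064     ] 17.507293431255796
```

```bash
python3 -m handwheel '0.4 -0.3 -2.5 0 0 0 0;0.4 -0.3 -4.5 0 0 0 0;0.4 -0.3 -5.5 0 0 0 0;0.4 -0.3 -6 0 0 0 0;0.4 -0.3 -6.2 0 0 0 0;0.4 -0.3 -6.4 0 0 0 0;0.4 -0.3 -6.6 0 0 0 0;0.4 -0.3 -6.8 0 0 0 0'; python3 -m handwheel '0 0 -.15 0 0 0 0;0 0 -.3 0 0 0 0;0 0 -.45 0 0 0 0;0 0 -.6 0 0 0 0;0 0 -.75 0 0 0 0;0 0 -.9 0 0 0 0;0 0 -1.05 0 0 0 0;0 0 -1.2 0 0 0 0'
```

```text
time_s: 2.03
position: [0.4449, 0.1865, 0.0639]
tool_rot: [[-0.897, 0.442, 0.002], [0.442, 0.897, 0.0], [-0.001, 0.001, -1.0]]
ft_force: [-0.6, 0.0, 8.9]
grip_width: 0.0003
gripper_force: 5.6
time_s: 2.7
position: [0.4451, 0.1866, 0.0524]
tool_rot: [[-0.897, 0.442, 0.003], [0.442, 0.897, 0.001], [-0.002, 0.002, -1.0]]
ft_force: [-1.6, 1.2, 7.8]
grip_width: 0.0001
gripper_force: 4.2
```

Pressing smoothly at about 8 N.

```bash
python3 -m handwheel '0 0 -.15 0 0 0 0;0 0 -.3 0 0 0 0;0 0 -.45 0 0 0 0;0 0 -.6 0 0 0 0;0 0 -.75 0 0 0 0;0 0 -.9 0 0 0 0;0 0 -1.05 0 0 0 0;0 0 -1.2 0 0 0 0'; python3 -m handwheel '0 0 -.1 0 0 0 0;0 0 -.2 0 0 0 0;0 0 -.3 0 0 0 0;0 0 -.4 0 0 0 0;0 0 -.5 0 0 0 0;0 0 -.6 0 0 0 0;0 0 -.6 0 0 0 0;0 0 -.6 0 0 0 0'
```

```text
time_s: 3.37
position: [0.4453, 0.1865, 0.04]
tool_rot: [[-0.897, 0.442, 0.003], [0.442, 0.897, 0.0], [-0.002, 0.002, -1.0]]
ft_force: [0.7, 0.8, 3.3]
grip_width: -0.0005
gripper_force: 1.3
time_s: 4.03
position: [0.4443, 0.1863, 0.0332]
tool_rot: [[-0.897, 0.442, -0.0], [0.442, 0.897, -0.0], [0.0, -0.0, -1.0]]
ft_force: [0.7, -0.1, 0.0]
grip_width: 0.0002
gripper_force: 0.0
```

```bash
python3 -m handwheel '0 0 -.1 0 0 0 0;0 0 -.2 0 0 0 0;0 0 -.3 0 0 0 0;0 0 -.4 0 0 0 0;0 0 -.4 0 0 0 0;0 0 -.4 0 0 0 0'
python3 - <<'E'
from h import *
save('side','s2.png')
E
```

```text
time_s: 4.53
position: [0.445, 0.1865, 0.0304]
tool_rot: [[-0.897, 0.442, 0.002], [0.442, 0.897, 0.0], [-0.002, 0.001, -1.0]]
ft_force: [-3.3, -1.4, 14.5]
grip_width: 0.0001
gripper_force: 6.7
```

View pics/s2.png

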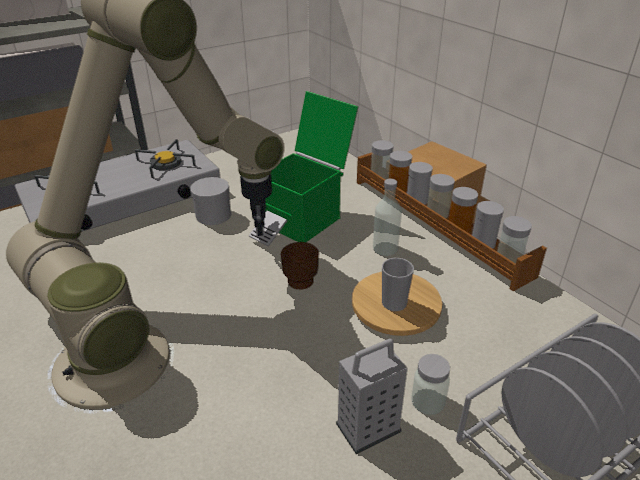

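The lid is wide open, leaning back at (327,130), and the pedal is on its stop with about 14 N on it. I'll lift off, open the gripper and rehearse the tilt orientations in free air.

```bash
python3 -m handwheel '0 0 3 0 0 0 0;0 0 7 0 0 -7 0;0 0 11 0 0 -14 0;0 0 15 0 0 -21 0;0 0 19 0 0 -28 0;0 0 23 0 0 -35 0;0 0 27 0 0 -42 0;0 0 31 0 0 -49 0' ; python3 -m handwheel '0 -4 0 0 0 -7 1;0 -8 0 0 0 -14 1;0 -12 0 0 0 -14.8 1;0 -16 0 0 0 -14.8 1;0 -20 0 0 0 -14.8 1;0 -24 0 0 0 -14.8 1;0 -28 0 0 0 -14.8 1;0 -32 0 0 0 -14.8 1'; python3 -m handwheel '2 -2 0 7 0 0 1;4 -4 0 14 0 0 1;6 -6 0 21 0 0 1;8 -8 0 28 0 0 1;10 -10 0 35 0 0 1;12 -12 0 42 0 0 1;12 -12 0 45 0 0 1;12 -12 0 45 0 0 1'
python3 -c "
from h import *
s=status.observe();print(s['q'].round(1),s['position'],s['tool_rot'].round(3))"
```

```text
time_s: 5.25
position: [0.4437, 0.1863, 0.3414]
tool_rot: [[-0.249, 0.968, 0.0], [0.968, 0.249, 0.0], [0.0, 0.0, -1.0]]
ft_force: [2.3, -0.0, -0.0]
grip_width: 0.0002
gripper_force: 0.0
time_s: 5.92
position: [0.4438, -0.1356, 0.3393]
tool_rot: [[0.001, 1.0, 0.0], [1.0, -0.001, 0.0], [0.0, 0.0, -1.0]]
ft_force: [2.5, 0.9, 0.4]
grip_width: 0.0855
gripper_force: 0.0
time_s: 6.58
position: [0.5648, -0.2565, 0.3344]
tool_rot: [[0.007, 1.0, -0.002], [0.701, -0.003, 0.713], [0.713, -0.006, -0.701]]
ft_force: [-0.0, 0.4, -0.5]
grip_width: 0.0853
gripper_force: 0.0
[-47.3  39.6  38.6  39.7 131.1 -28.1] [ 0.56484648 -0.2565066   0.33441957] [[ 0.007  1.    -0.002]
 [ 0.701 -0.003  0.713]
 [ 0.713 -0.006 -0.701]]
```

```bash
python3 -m handwheel '-1 4 1 -7 0 0 1;-1 8 1 -14 0 0 1;-1 12 1 -21 0 0 1;-1 16 1 -28 0 0 1;-1 20 1 -35 0 0 1;-1 24 1 -42 0 0 1;-1 28 1 -49 0 0 1;-1 32 1 -56 0 0 1'; python3 -m handwheel '0 4 0 -7 0 0 1;0 8 0 -14 0 0 1;0 12 0 -21 0 0 1;0 14 0 -28 0 0 1;0 14 0 -35 0 0 1;0 14 0 -42 0 0 1;0 14 0 -49 0 0 1;0 14 0 -56 0 0 1'; python3 -c "
from h import *
s=status.observe();print(s['q'].round(1))"; python3 -m handwheel '0 0 -2 -7 0 0 1;0 0 -4 -14 0 0 1;0 0 -6 -19 0 0 1;0 0 -6 -19 0 0 1'
python3 -c "
from h import *
s=status.observe();print(s['q'].round(1),s['position'],s['tool_rot'].round(3))"
```

```text
time_s: 7.25
position: [0.5527, 0.0684, 0.3529]
tool_rot: [[-0.0, 1.0, 0.009], [0.98, 0.002, -0.199], [-0.199, 0.009, -0.98]]
ft_force: [2.3, -1.0, -0.9]
grip_width: 0.0854
gripper_force: 0.0
time_s: 7.92
position: [0.5533, 0.2075, 0.3521]
tool_rot: [[0.002, 1.0, 0.006], [0.385, 0.004, -0.923], [-0.923, 0.004, -0.385]]
ft_force: [0.4, -0.1, 1.0]
grip_width: 0.0857
gripper_force: 0.0
[ 29.3  40.   48.  -65.4 117.4  10.3]
time_s: 8.25
position: [0.5535, 0.2069, 0.2848]
tool_rot: [[-0.011, 1.0, 0.003], [0.061, 0.004, -0.998], [-0.998, -0.011, -0.061]]
ft_force: [0.1, -0.4, -0.8]
grip_width: 0.0853
gripper_force: 0.0
[ 30.6  48.   56.8 -77.7 118.3  18.2] [0.55346421 0.20691095 0.28476361] [[-0.011  1.     0.003]
 [ 0.061  0.004 -0.998]
 [-0.998 -0.011 -0.061]]
```

The rehearsal succeeded: the tool can swing to about 131° of pour. I'll go to the pre-grasp pose with a 45° tilt.

```bash
python3 -m handwheel '0 -4 3 7 0 0 1;0 -8 6 14 0 0 1;0 -12 6 21 0 0 1;0 -16 6 28 0 0 1;0 -20 6 35 0 0 1;0 -24 6 42 0 0 1;0 -28 6 49 0 0 1;0 -32 6 56 0 0 1'; python3 -m handwheel '0 -4 0 7 0 0 1;0 -8 0 14 0 0 1;0 -12 0 21 0 0 1;0 -16 0 28 0 0 1;0 -18 0 35 0 0 1;0 -18 0 42 0 0 1;0 -18 0 49 0 0 1;0 -18 0 56 0 0 1'; python3 -m handwheel '1.3 0.5 -3 7 0 0 1;1.3 0.5 -7 14 0 0 1;1.3 0.5 -11 19 0 0 1;1.3 0.5 -14 19 0 0 1;1.3 0.5 -14 19 0 0 1;1.3 0.5 -14 19 0 0 1'
python3 - <<'E'
from h import *
s=status.observe();print(s['q'].round(1),s['position'],s['tool_rot'].round(3))
im=save('wrist','w3.png'); print(proj(im,[.567,-.204,.128]))
E
```

```text
time_s: 8.92
position: [0.5537, -0.1103, 0.355]
tool_rot: [[0.002, 1.0, 0.013], [0.868, 0.004, -0.497], [-0.497, 0.012, -0.868]]
ft_force: [0.9, -0.7, -0.2]
grip_width: 0.0855
gripper_force: 0.0
time_s: 9.58
position: [0.5538, -0.2898, 0.3542]
tool_rot: [[-0.005, 1.0, 0.007], [0.9, 0.001, 0.437], [0.437, 0.008, -0.9]]
ft_force: [-0.1, 1.0, -0.3]
grip_width: 0.0854
gripper_force: 0.0
time_s: 10.08
position: [0.5678, -0.2845, 0.2122]
tool_rot: [[-0.003, 1.0, 0.002], [0.71, 0.001, 0.705], [0.705, 0.004, -0.71]]
ft_force: [0.8, 0.9, 0.9]
grip_width: 0.0854
gripper_force: 0.0
[-48.6  44.7  47.5  32.6 119.9 -40.4] [ 0.56775744 -0.28451403  0.21222058] [[-0.003  1.     0.002]
 [ 0.71   0.001  0.705]
 [ 0.705  0.004 -0.71 ]]
[315.13909799 235.63103522]
```

View pics/w3.png

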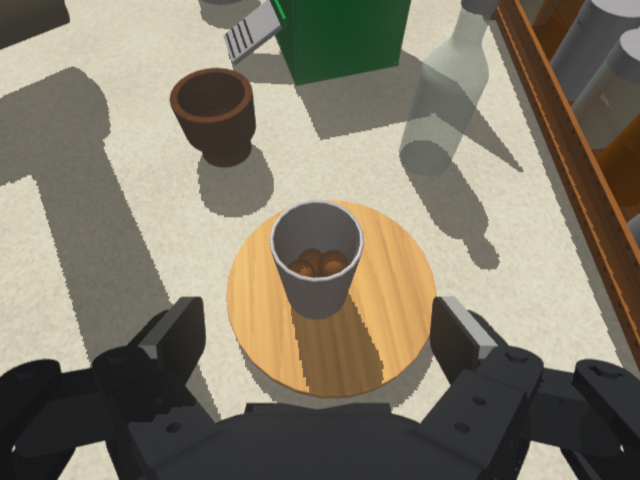

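The wrist view shows the tumbler's mouth centred at (317,241), within a few pixels of the prediction at (315,236), with the nuts inside. I'll approach along the tool axis.

```bash
python3 -m handwheel '0.1 0 -2 0 0 0 1;0.1 0 -3.7 0 0 0 1;0.1 2 -5.7 0 0 0 1;0.1 4 -7.7 0 0 0 1;0.1 6 -9.7 0 0 0 1;0.1 7.5 -11.2 0 0 0 1;0.1 8.5 -12.2 0 0 0 1;0.1 9.1 -12.8 0 0 0 1'; python3 -m handwheel '0 0 0 0 0 0 1;0 0 0 0 0 0 0.8;0 0 0 0 0 0 0.6;0 0 0 0 0 0 0.5;0 0 0 0 0 0 0.5;0 0 0 0 0 0 0.5;0 0 0 0 0 0 0.5' 50
```

```text
time_s: 10.8
position: [0.5699, -0.1929, 0.0845]
tool_rot: [[-0.005, 1.0, 0.003], [0.71, 0.002, 0.704], [0.704, 0.006, -0.71]]
ft_force: [-0.5, 0.1, 0.8]
grip_width: 0.0853
gripper_force: 0.0
time_s: 11.38
position: [0.569, -0.195, 0.0839]
tool_rot: [[-0.002, 1.0, 0.003], [0.708, -0.001, 0.706], [0.706, 0.003, -0.708]]
ft_force: [-1.5, -0.6, 8.5]
grip_width: 0.0641
gripper_force: 52.6
```

The tumbler is gripped at 64 mm. Next I lift it and carry it over the bin.

```bash
python3 -m handwheel '0 0 1 0 0 0 0.5;0 0 3 0 0 0 0.5;0 0 6 0 0 0 0.5;0 0 9.5 0 0 0 0.5;0 0 13 0 0 0 0.5;0 0 17 0 0 0 0.5;0 0 20 0 0 0 0.5;0 0 22 0 0 0 0.5'; python3 -m handwheel '0 1 0 0 0 0 0.5;0 3 0 0 0 0 0.5;0 6 0 0 0 0 0.5;0 9 0 0 0 0 0.5;0 12 0 0 0 0 0.5;0 15 0 0 0 0 0.5;0 18 0 0 0 0 0.5;0 21 0 0 0 0 0.5';python3 -m handwheel '0 3 0 0 0 0 0.5;0 6 0 0 0 0 0.5;0 8.5 0 0 0 0 0.5;0 10.5 0 0 0 0 0.5;0 12 0 0 0 0 0.5;0 12 0 0 0 0 0.5;0 12 0 0 0 0 0.5'
```

```text
time_s: 12.05
position: [0.5683, -0.1941, 0.306]
tool_rot: [[-0.003, 1.0, 0.003], [0.711, -0.0, 0.704], [0.704, 0.004, -0.711]]
ft_force: [0.2, -0.2, -2.4]
grip_width: 0.064
gripper_force: 55.2
time_s: 12.72
position: [0.5678, 0.018, 0.3008]
tool_rot: [[0.001, 1.0, -0.0], [0.707, -0.001, 0.707], [0.707, -0.001, -0.707]]
ft_force: [0.4, 0.5, -1.5]
grip_width: 0.064
gripper_force: 55.2
time_s: 13.3
position: [0.5678, 0.1369, 0.3009]
tool_rot: [[0.0, 1.0, -0.001], [0.708, 0.001, 0.707], [0.707, -0.001, -0.708]]
ft_force: [0.8, -0.7, -0.6]
grip_width: 0.0639
gripper_force: 55.4
```

```bash
python3 -m handwheel '0 0.5 -0.5 -7 0 0 0.5;0 1 -1 -14 0 0 0.5;0 1.5 -2 -21 0 0 0.5;0 2 -3 -28 0 0 0.5;0 2 -4 -35 0 0 0.5;0 2 -5 -42 0 0 0.5;0 2 -5.2 -49 0 0 0.5'; python3 -m handwheel '0 0 -.2 -5 0 0 0.5;0 0 -.4 -10 0 0 0.5;0 0.1 -.6 -15 0 0 0.5;0 0.2 -.8 -20 0 0 0.5;0 0.2 -1 -25 0 0 0.5;0 0.3 -1.2 -30 0 0 0.5;0 0.4 -1.2 -35 0 0 0.5;0 0.5 -1.2 -41 0 0 0.5'; python3 -m handwheel '0 .4 .2 -5 0 0 0.5;0 .8 .4 -10 0 0 0.5;0 1.2 .7 -15 0 0 0.5;0 1.6 .9 -20 0 0 0.5;0 2 1.1 -25 0 0 0.5;0 2.4 1.3 -30 0 0 0.5;0 2.8 1.6 -35 0 0 0.5;0 2.8 1.6 -38 0 0 0.5'
python3 - <<'E'
from h import *
s=status.observe();print(s['q'].round(1))
save('top','t4.png')
E
```

```text
time_s: 13.88
position: [0.5683, 0.1553, 0.2482]
tool_rot: [[0.002, 1.0, -0.001], [0.997, -0.002, -0.076], [-0.076, -0.001, -0.997]]
ft_force: [-0.5, 0.1, -1.8]
grip_width: 0.0643
gripper_force: 55.6
time_s: 14.55
position: [0.5688, 0.1605, 0.2375]
tool_rot: [[0.002, 1.0, -0.001], [0.705, -0.002, -0.71], [-0.71, 0.001, -0.705]]
ft_force: [0.3, -0.5, -2.5]
grip_width: 0.0643
gripper_force: 55.6
time_s: 15.22
position: [0.5687, 0.1894, 0.2522]
tool_rot: [[-0.002, 1.0, -0.001], [0.117, -0.001, -0.993], [-0.993, -0.002, -0.117]]
ft_force: [-0.7, -0.1, -2.4]
grip_width: 0.0643
gripper_force: 55.6
[ 28.7  49.1  57.5 -74.  115.1  21.8]
```

View pics/t4.png

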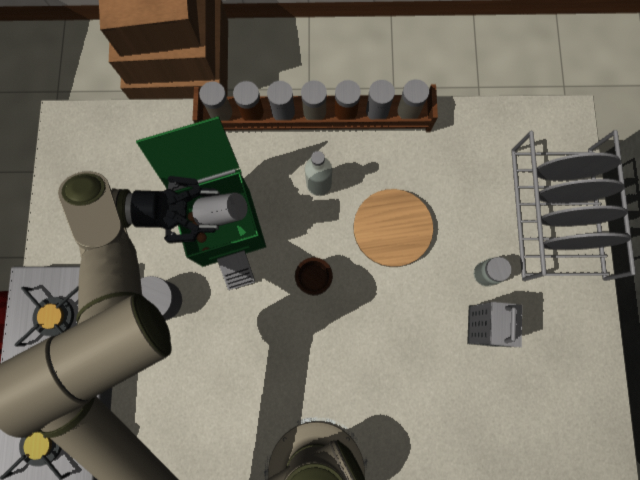

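The tumbler is upended over the bin at (218,208), with nuts visible inside the bin at (200,238) and none outside. I'll wait with a small wiggle, then check.

```bash
python3 -m handwheel '0 0 0 0 0 0 0.5;0 0 0 4 0 0 0.5;0 0 0 0 0 0 0.5;0 0 0 4 0 0 0.5;0 0 0 0 0 0 0.5;0 0 0 0 0 0 0.5;0 0 0 0 0 0 0.5;0 0 0 0 0 0 0.5' | grep ft; python3 -m handwheel '0 -.4 -.2 5 0 0 0.5;0 -.8 -.4 10 0 0 0.5;0 -1.2 -.7 15 0 0 0.5;0 -1.6 -.8 20 0 0 0.5;0 -2 -.8 27 0 0 0.5;0 -2.4 -.4 34 0 0 0.5;0 -2.8 0 41 0 0 0.5;0 -2.8 1 48 0 0 0.5';python3 -m handwheel '0 0 1 7 0 0 0.5;0 0 2 14 0 0 0.5;0 0 3 21 0 0 0.5;0 -1 5 28 0 0 0.5;0 -2 6 35 0 0 0.5;0 -3 6 42 0 0 0.5;0 -6 6 49 0 0 0.5;0 -10 6 56 0 0 0.5'
```

```text
ft_force: [0.1, 0.1, -0.8]
time_s: 16.6
position: [0.5683, 0.1615, 0.2637]
tool_rot: [[0.001, 1.0, 0.001], [0.823, -0.0, -0.568], [-0.568, 0.001, -0.823]]
ft_force: [0.7, -0.6, -2.3]
grip_width: 0.0641
gripper_force: 55.4
time_s: 17.27
position: [0.5682, 0.0621, 0.3256]
tool_rot: [[-0.004, 1.0, 0.005], [0.931, 0.002, 0.364], [0.364, 0.006, -0.931]]
ft_force: [1.9, 0.2, -1.9]
grip_width: 0.064
gripper_force: 55.3
```

```bash
python3 -m handwheel '0 -4 0 6 0 0 0.5;0 -7 0 12 0 0 0.5;0 -10 0 18 0 0 0.5;0 -13 0 24 0 0 0.5;0 -16 0 24 0 0 0.5;0 -19 0 24 0 0 0.5;0 -21 0 24 0 0 0.5;0 -22 0 24 0 0 0.5'
python3 - <<'E'
from h import *
a=get_image('top')['color'][150:290,100:300]; b=get_image('wrist')['color']
a=cv2.resize(a,None,fx=2,fy=2); b=cv2.resize(b,(400,300))
o=np.zeros((300,800,3),np.uint8); o[:280,:400]=a; o[:,400:]=b
cv2.imwrite('pics/c5.png',o[:,:,::-1])
E
```

```text
time_s: 17.93
position: [0.5683, -0.1615, 0.3232]
tool_rot: [[0.002, 1.0, 0.003], [0.708, -0.004, 0.707], [0.707, 0.0, -0.708]]
ft_force: [-0.4, 0.7, -1.3]
grip_width: 0.0639
gripper_force: 55.5
```

View pics/c5.png

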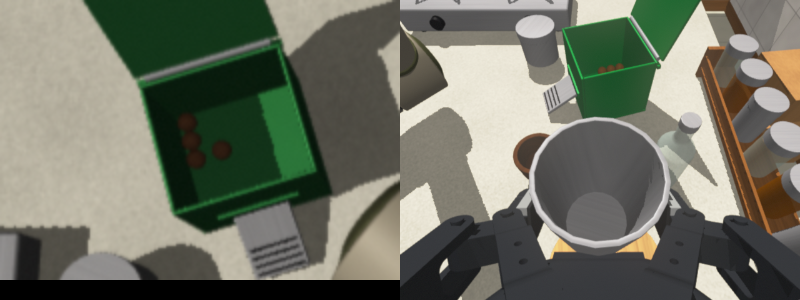

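The left crop shows nuts in the bin at about (190,140). The right one shows the tumbler empty down to its floor at (597,215). I'll set it back on the board.

```bash
python3 -m handwheel '0.3 -1.5 -3 0 0 0 0.5;0.3 -3.2 -7 0 0 0 0.5;0.3 -3.2 -11 0 0 0 0.5;0.3 -3.2 -15 0 0 0 0.5;0.3 -3.2 -18 0 0 0 0.5;0.3 -3.2 -20.5 0 0 0 0.5;0.3 -3.2 -22.2 0 0 0 0.5;0.3 -3.2 -23 0 0 0 0.5';python3 -m handwheel '0 0 -.15 0 0 0 0.5;0 0 -.3 0 0 0 0.5;0 0 -.45 0 0 0 0.5;0 0 -.55 0 0 0 0.5;0 0 -.65 0 0 0 0.5;0 0 -.65 0 0 0 0.5'
```

```text
time_s: 18.7
position: [0.5712, -0.1885, 0.0917]
tool_rot: [[0.001, 1.0, -0.003], [0.706, 0.001, 0.708], [0.708, -0.002, -0.706]]
ft_force: [-0.0, 0.3, -1.3]
grip_width: 0.064
gripper_force: 55.4
time_s: 19.2
position: [0.5715, -0.1907, 0.0872]
tool_rot: [[0.0, 1.0, 0.0], [0.708, -0.0, 0.707], [0.707, 0.0, -0.708]]
ft_force: [1.2, -0.1, -1.5]
grip_width: 0.0641
gripper_force: 55.4
```

```bash
python3 -m handwheel '0 0 -.1 0 0 0 0.5;0 0 -.2 0 0 0 0.5;0 0 -.2 0 0 0 0.5' | grep -E 'ft|pos';python3 -m handwheel '0 0 -.1 0 0 0 0.5;0 0 -.15 0 0 0 0.5;0 0 -.15 0 0 0 0.5'| grep -E 'ft|pos'
```

```text
position: [0.5714, -0.1906, 0.0847]
ft_force: [0.8, 0.9, -0.7]
position: [0.5714, -0.1906, 0.0841]
ft_force: [-2.2, -0.6, 3.8]
```

```bash
python3 -m handwheel '0 0 0 0 0 0 0.75;0 0 0 0 0 0 0.8;0 0 0 0 0 0 0.9;0 0 0 0 0 0 1;0 0 0 0 0 0 1;0 0 0 0 0 0 1;0 0 0 0 0 0 1';python3 -m handwheel '0 -.5 .5 0 0 0 1;0 -1.5 1.5 0 0 0 1;0 -3 3 0 0 0 1;0 -5 5 0 0 0 1;0 -7 7 0 0 0 1;0 -9 9 0 0 0 1;0 -10 12 0 0 0 1;0 -10 12 0 0 0 1'
python3 - <<'E'
from h import *
a=get_image('side')['color']; b=get_image('wrist')['color']
o=np.zeros((300,800,3),np.uint8); o[:,:400]=cv2.resize(a,(400,300)); o[:,400:]=cv2.resize(b,(400,300))
cv2.imwrite('pics/c6.png',o[:,:,::-1])
E
```

```text
time_s: 20.28
position: [0.5715, -0.1906, 0.0832]
tool_rot: [[0.001, 1.0, -0.0], [0.707, -0.0, 0.707], [0.707, -0.0, -0.707]]
ft_force: [-0.2, 0.3, 0.2]
grip_width: 0.0853
gripper_force: 0.0
time_s: 20.95
position: [0.5718, -0.2938, 0.2086]
tool_rot: [[-0.003, 1.0, 0.006], [0.712, -0.002, 0.702], [0.702, 0.006, -0.712]]
ft_force: [0.6, -0.1, 0.4]
grip_width: 0.0854
gripper_force: 0.0
```

View pics/c6.png

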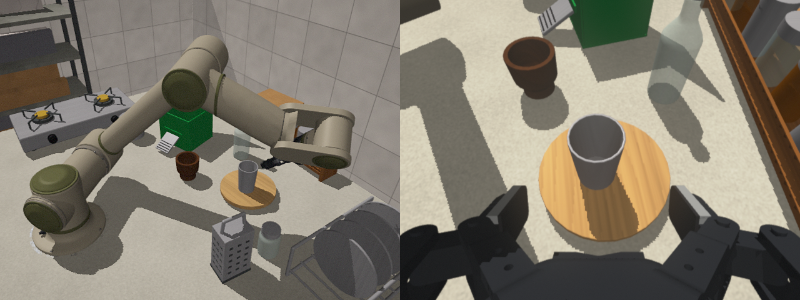

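The tumbler stands upright on the board at (597,150), the bystanders are in place and the robot is clear of everything, so I'm handing in.

```bash
python3 -c "
from rig import env
print(env.close_job())"
```

```text
the job is handed in; nothing more can be done
None
```

I handed the job in at about 21 s: the pedal went to its stop at about 14 N, the lid is open, and the empty tumbler stands upright on the board with the bystanders seen in place; I could see only four of the six nuts in the bin, with none left in the tumbler and none seen outside.

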